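# Queue the containers in the scanner's in-feed lane and lock them in

## Task

Slide the three orange-capped containers along the bench into the scanner's in-feed lane, one at a time and in single file: the tall narrow-capped control bottle first, then the two low jars in either order, pushed up together until the row is fully home against the end stop. They are full, so push them without lifting or tipping them, and leave the wash bottle, tube rack and tip box where they are. Then swing the cam lever all the way round so that its nose closes the lane behind the last jar, and let go.

Things in the scene. Friction and masses are not known exactly. Their poses are not given: they have to be found in the camera images.
- lane: Scanner with in-feed lane, fixed to the bench. Origin on the bench at the lane's mouth, midway between the rails; +y runs inward, z up. No raised floor: containers slide on the bench. Two aluminium rails, 12 mm high, 10 mm thick, 50 mm apart inside, run from y=0 to the end stop; from y=0 to -47 mm they flare out to 94 mm apart. White scanner box (150 x 110, 105 mm high) from y=225 mm
- lane_stop (a point): Foot of the end stop's face, in the middle of the lane, on the bench: y=155 mm from the lane's origin. The stop is 70 mm wide and 32 mm high. A row of three containers that is home has its centres at y=133, 89 and 45 mm in the lane's frame and its back at y=23 mm
- control_bottle: The tall control bottle: white, loose, round, body 44 mm diameter up to 44 mm, sloping to a narrow 26 mm orange cap, 72 mm high in all, about 85 g. Origin at the centre of its underside, z up its axis
- jar_a: Low jar: white, loose, round, 44 mm diameter, 54 mm high including its wide orange cap, about 75 g. Origin at the centre of its underside, z up its axis
- jar_b: Another low jar, the same as jar_a
- cam_lever (a joint): Angle of the cam lever about its vertical pivot, rad, clockwise from above, -0.2 to 1.92 (end stop). At 0 (open) its handle points 65 deg from the lane's +x towards +y and its nose 70 deg from +x towards -y. At 1.92 (closed) the handle points 45 deg from +x towards -y and the nose along -x, across the lane behind the row. Starts at -0.15 to 0.3; stays where left; needs 0.08 N m (1 to 2 N at the post)
- lever_pivot (a point): The lever's vertical pivot, beside the +x rail, 60 mm along x and 12 mm along y from the lane's origin; this point is 22 mm above the bench. The steel nose is 70 mm long from the pivot, 12 to 16 mm wide and lies 16 to 28 mm above the bench, so it passes over the rails. Its boss (30 mm diameter) stands on a 4 mm foot plate
- lever_post (a point): The black upright grip post at the end of the lever's handle, 14 mm diameter, from 18 to 60 mm above the bench, its axis 70 mm from the pivot; this point is on its axis 45 mm above the bench. The handle bar to the pivot is 12 mm wide, 18 to 28 mm above the bench
- wash_bottle: Bystander: white wash bottle with a red cap, 64 mm diameter, 170 mm high, loose; origin at the centre of its underside
- tube_rack: Bystander: green rack with orange-capped tubes, 90 x 60 mm, 97 mm high, loose; origin at the centre of its underside
- tip_box: Bystander: box of pipette tips, 80 x 120 mm, 50 mm high, loose; origin at the centre of its underside

How it is judged:
On the way, in this order (a step that is already met when the one before it is completed fails the run):
1. the control bottle is in the lane while both jars are still outside (y of control_bottle in the frame of lane between 0.004 and 0.16 m and x of control_bottle in the frame of lane between -0.008 and 0.008 m and angle between control_bottle's own z axis and vertical below 0.1 rad and y of each of jar_a, jar_b in the frame of lane below 0 m), for 0.1 s.
2. one jar has followed the control bottle into the lane, the other is still outside (y of control_bottle in the frame of lane between 0.004 and 0.16 m and x of control_bottle in the frame of lane between -0.008 and 0.008 m and angle between control_bottle's own z axis and vertical below 0.1 rad and ((y of jar_a in the frame of lane between 0.004 and 0.16 m and x of jar_a in the frame of lane between -0.008 and 0.008 m and angle between jar_a's own z axis and vertical below 0.1 rad and y of jar_b in the frame of lane below 0 m) or (y of jar_b in the frame of lane between 0.004 and 0.16 m and x of jar_b in the frame of lane between -0.008 and 0.008 m and angle between jar_b's own z axis and vertical below 0.1 rad and y of jar_a in the frame of lane below 0 m))), for 0.1 s.
3. all three stand in single file between the rails, control bottle deepest, with the lever not yet closed (y of control_bottle in the frame of lane between 0.004 and 0.16 m and x of control_bottle in the frame of lane between -0.008 and 0.008 m and angle between each of control_bottle, jar_a, jar_b's own z axis and vertical below 0.1 rad and y of jar_a in the frame of lane between 0.004 and 0.16 m and x of jar_a in the frame of lane between -0.008 and 0.008 m and y of jar_b in the frame of lane between 0.004 and 0.16 m and x of jar_b in the frame of lane between -0.008 and 0.008 m and y of control_bottle in the frame of lane above 0.09 m and value of joint cam_lever below 1.2 rad), for 0.1 s.
4. the cam lever is closed (value of joint cam_lever above 1.8 rad), for 0.1 s.
At the end, for the whole second after the job is handed in: Control bottle deepest in the lane (centre within 8 mm of its home place), the two jars behind it in single file (within 10 and 13 mm of theirs), all upright between the rails and at rest; the cam lever closed (over 1.80 rad) behind them and released (y of control_bottle in the frame of lane between 0.125 and 0.16 m and x of control_bottle in the frame of lane between -0.008 and 0.008 m and angle between control_bottle's own z axis and vertical below 0.1 rad and ((y of jar_a in the frame of lane between 0.079 and 0.16 m and x of jar_a in the frame of lane between -0.008 and 0.008 m and angle between each of jar_a, jar_b's own z axis and vertical below 0.1 rad and y of jar_b in the frame of lane between 0.032 and 0.16 m and x of jar_b in the frame of lane between -0.008 and 0.008 m) or (y of jar_b in the frame of lane between 0.079 and 0.16 m and x of jar_b in the frame of lane between -0.008 and 0.008 m and angle between each of jar_b, jar_a's own z axis and vertical below 0.1 rad and y of jar_a in the frame of lane between 0.032 and 0.16 m and x of jar_a in the frame of lane between -0.008 and 0.008 m)) and linear speed of each of control_bottle, jar_a, jar_b below 0.01 m/s and value of joint cam_lever above 1.8 rad and contact force between the fingers and cam_lever below 0.05 N); the robot touches nothing.
It fails at once if a container is lifted off the bench (more than 12 mm) (height (world z) of any of control_bottle, jar_a, jar_b above 0.012 m).
It fails at once if a container is tipped by more than about 20 degrees (angle between any of control_bottle, jar_a, jar_b's own z axis and vertical above 0.35 rad).
It fails at once if a bystander is moved more than 25 mm (distance of any of wash_bottle, tube_rack, tip_box from where it was at the start of the episode above 0.025 m).
It also fails if it takes over 72 s, if anything falls off the work surface, if the arm or the gripper's body presses on something with over 40 N, if the wrist force passes 120 N, or if a joint passes its speed limit or range.

## Robot

A 7-joint arm with a two-finger parallel gripper is mounted at the origin on the work surface. World frame = base frame: x ahead of the robot, y to its left, z up, the work surface at z = 0. Lengths are in m, angles in rad, forces in N, time in s.
With the tool pointing down it reaches from about 0.4 to 0.85 m from the base axis. Payload 10.4 kg.
Tool frame: the origin (TCP) lies at the very end of the fingers, on their centre line; the grasp point (between the pads) lies 19 mm behind it; z points along the fingers, y is the line along which they close (so a half turn about z gives the same grasp; the last joint's range is limited). The gripper opens to 85 mm and grips with 20 to 120 N. Pads are 22 mm wide; open, the fingers measure 114 mm over their backs; the gripper's body (76 mm by 85 mm) begins 54 mm behind the grasp point. The pads swing forward as they close: fully open they stand 13 mm farther back than shut.
Start: joints at [1.228, 0.332, -0.065, 1.46, 0.022, 1.35, -0.088], TCP at [0.197, -0.593, 0.231] pointing down, gripper open.
Joint ranges: [-2.6, 2.6], [-0.5, 2.12], [-1.47, 1.34], [0.16, 2.42], [-1.27, 4.41], [0.06, 2.06], [-2.6, 2.6]. Speed limits (rad/s): [2.22, 2.22, 2.79, 2.79, 3.14, 3.14, 3.14].

## Interface

Orientations are given as a unit quaternion [x, y, z, w].
In Python, from workcell import * gives the robot as it stands.
- The arm moves only by the tool step_arm, never from a script. Its argument "commands" is one flat list of numbers, 7 for each row, row after row: the finger opening in mm, from 0 to 85.4, then the shift along the world's x, y, z as a fraction of full scale, then the turn, a rotation vector about the world's x, y, z as a fraction of full scale. A call has exactly 10 rows; each row is the pose to reach, as a shift and turn from the pose commanded when the call began, turning the shorter way round; what a row does not reach only later rows make up. Full scale, the value 1, is 0.6 m for a shift and pi rad for a turn. A row lasts 1/8 s, in which the tool goes at most 62.5 mm and 10.7 degrees, less where a joint would pass 70% of its speed; a pose out of reach is approached as far as the arm can. A call with a number of a shift or a turn outside -1 to 1 is refused whole. A call with a gripper value outside its range is refused whole. The fingers move at their own pace and stop on an object; "squeeze" is the grip in N (left out, the last holds). Time passes only in rows, so rows that repeat a pose let the fingers close, or fill a call up. It gives the time, the measured TCP pose, the force, the opening and the grip force at its end, in the units of the state.
- get_obs(): the state, without advancing time (a new reading comes with each control period).
- camera(name): name is "scene" or "side" or "wrist"; returns the picture (420x560x3 uint8, red, green, blue); there is no depth.
- camera_params(name): a dict with "mtx" (3x3 intrinsics, pixels), "dist" ([k1, k2, p1, p2, k3] as OpenCV has them; the pictures are not rectified), "extrinsics" (4x4, takes a point from world to camera coordinates); the wrist camera has in their place "tool_from_camera" (4x4, takes a point from camera to tool coordinates, whose origin is the TCP and whose axes are the flange's). Camera axes: x right, y down, z forward; pixel columns grow to the right and rows downward; lengths in m; the calibration is good to about 2 mm. A picture is of the moment at which its call begins: read the wrist's pose just before it. camera_params takes no time and is no camera call.
- hand_in(): hands the job in; it is judged then, once.
The state is a dict: "clock": time; "joint_pos": joint angles; "joint_velocities": joint speeds; "tau": joint torques, N m; "position": TCP position; "ee_rot": TCP orientation; "ft_force": force on the tool from outside, world axes, zero at the start; "torque": the same for the moment, N m; "grip_width": opening from 0.0 (shut) to 1.0 (fully open); "grasp_force": force on a finger pad.
Only numpy, scipy, OpenCV 4.12 (cv2) and the standard library are available. Lean on these libraries where they do the work, as an engineer would, in place of code of your own. Each camera call takes 0.05 s, during which the arm holds its last target. There are 200 camera calls.

## Working session

There is one attempt and no reset: what is moved stays moved. The work goes in short steps, Python scripts to look and compute and a tool call to move; the robot and the scene stay as the last step left them, time stands still between calls to the robot, and variables do not carry over. Pictures are saved under pics/ and viewed, at most 10 in all, crops included, and the job is handed in when it is done.

Besides the shell and the picture viewer there is one more tool, called after "Emit:" as name(argument=value, ...) on one line, values as JSON. step_arm: Moves the arm, as the interface text tells. Its arguments: {"type":"object","properties":{"commands":{"type":"array","items":{"type":"number"}},"squeeze":{"type":"number"}},"required":["commands"]}

```bash
mkdir -p pics
cat > h.py <<'E'
from workcell import *
import numpy as np, cv2
from scipy.spatial.transform import Rotation as R
def ray(name,px,obs=None):
    p=camera_params(name); 
    n=cv2.undistortPoints(np.array(px,float).reshape(-1,1,2),np.array(p["mtx"]),np.array(p["dist"])).reshape(-1,2)
    d=np.c_[n,np.ones(len(n))]
    if name=="wrist":
        T=np.eye(4);T[:3,:3]=R.from_quat(obs["ee_rot"]).as_matrix();T[:3,3]=obs["position"]
        M=T@np.array(p["tool_from_camera"])
    else: M=np.linalg.inv(np.array(p["extrinsics"]))
    return M[:3,3],d@M[:3,:3].T
def onplane(name,px,z,obs=None):
    o,d=ray(name,px,obs); return o+d*((z-o[2])/d[:,2])[:,None]
def save(name,fn):
    im=camera(name); cv2.imwrite("pics/"+fn,im[:,:,::-1]); return im
E
python3 - <<'E'
from h import *
o=get_obs();print(o["clock"],o["position"],o["ee_rot"],o["grip_width"])
a=save("scene","scene0.png");b=save("side","side0.png")
for n in("scene","side"):
    print(n,np.linalg.inv(np.array(camera_params(n)["extrinsics"])).round(3).tolist())
E
```

```text
0.0 [ 0.19634658 -0.59294471  0.23049815] [ 9.87245949e-01  1.59200816e-01 -1.44706688e-04 -7.17377076e-04] 0.9994165355272933
scene [[0.827, 0.452, -0.333, 0.996], [0.561, -0.676, 0.477, -0.728], [-0.01, -0.582, -0.813, 1.154], [0.0, 0.0, 0.0, 1.0]]
side [[-0.938, -0.233, 0.255, 0.223], [-0.345, 0.592, -0.729, 0.89], [0.019, -0.772, -0.636, 0.901], [0.0, 0.0, 0.0, 1.0]]
```

View pics/scene0.png

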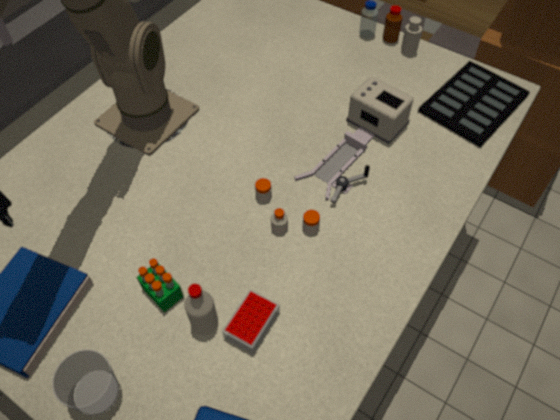

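View pics/side0.png

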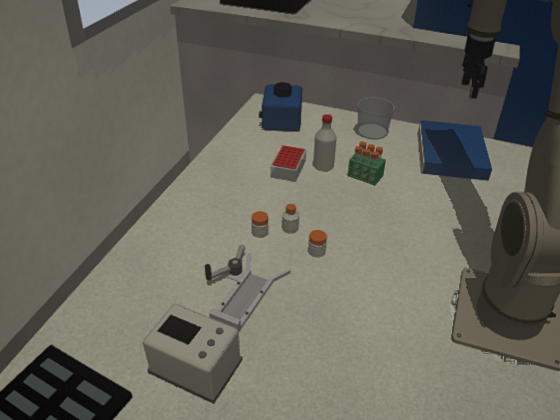

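The scene view shows the bottle cap at about (279,213), jars at (263,185) and (311,216), the lane mouth at about (315,178), and the lever post at (366,172). The side view agrees: caps at (291,209), (260,217), (318,236) and the post at (208,271). I'll crop in on the lane in both views.

Run:
```python
from h import *
a=cv2.imread("pics/scene0.png");b=cv2.imread("pics/side0.png")
c1=cv2.resize(a[120:240,250:380],None,fx=4,fy=4,interpolation=cv2.INTER_CUBIC)[:,:400*2]
c2=cv2.resize(b[200:330,195:335],None,fx=4,fy=4,interpolation=cv2.INTER_CUBIC)
H=max(c1.shape[0],c2.shape[0])
cv2.imwrite("pics/c1.png",c1);cv2.imwrite("pics/c2.png",c2)
for n,im in(("scene",a),("side",b)):
    hsv=cv2.cvtColor(im,cv2.COLOR_BGR2HSV)
    m=cv2.inRange(hsv,(3,170,120),(16,255,255))
    k,l,s,c=cv2.connectedComponentsWithStats(m)
    for i in range(1,k):
        if s[i,4]>15:
            print(n,c[i].round(1),s[i],*[onplane(n,[c[i]],z)[0].round(3) for z in(.05,.068)])
```

```text
scene [262.6 184.4] [256 179  15  12 145] [ 0.47  -0.048  0.05 ] [ 0.479 -0.059  0.068]
scene [278.7 212.1] [275 209   9   7  55] [ 0.555 -0.097  0.05 ] [ 0.562 -0.108  0.068]
scene [311.1 216.5] [304 210  15  14 169] [ 0.629 -0.064  0.05 ] [ 0.635 -0.075  0.068]
scene [152.9 262.1] [150 259   7   7  41] [ 0.388 -0.383  0.05 ] [ 0.398 -0.388  0.068]
scene [142.4 270. ] [139 267   8   7  44] [ 0.382 -0.412  0.05 ] [ 0.392 -0.418  0.068]
scene [159.1 269. ] [155 266   9   7  51] [ 0.413 -0.388  0.05 ] [ 0.422 -0.394  0.068]
scene [166.4 276.3] [162 273  10   8  55] [ 0.44  -0.393  0.05 ] [ 0.449 -0.399  0.068]
scene [148.7 277.2] [145 274   9   8  57] [ 0.407 -0.418  0.05 ] [ 0.416 -0.423  0.068]
scene [155.9 284.8] [152 281   9   8  57] [ 0.434 -0.424  0.05 ] [ 0.443 -0.429  0.068]
side [366.7 150. ] [364 149   6   3  16] [ 0.445 -0.476  0.05 ] [ 0.441 -0.447  0.068]
side [374.8 152.9] [372 152   7   3  18] [ 0.419 -0.469  0.05 ] [ 0.414 -0.441  0.068]
side [290.5 206.7] [287 204   8   6  38] [ 0.566 -0.132  0.05 ] [ 0.559 -0.11   0.068]
side [259.6 216.4] [253 212  15  10 119] [ 0.625 -0.066  0.05 ] [ 0.617 -0.046  0.068]
side [317.7 235.5] [310 231  16  10 134] [ 0.466 -0.05   0.05 ] [ 0.461 -0.03   0.068]
```

View pics/c1.png

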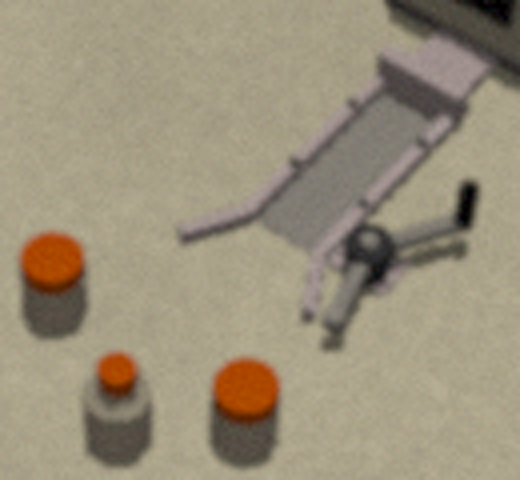

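View pics/c2.png

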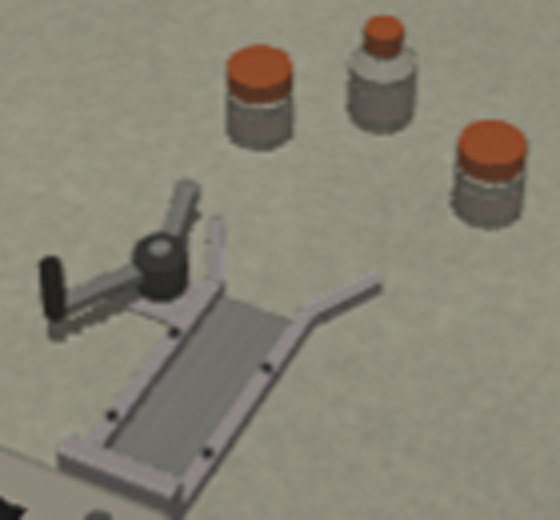

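The crops show: scene strip left foot edge from (262,215) to (385,92), boss top (371,243), post top (468,187). In the side crop the +x foot edge runs (222,297) to (105,445), boss top (160,245), post top (50,260).

Run:
```python
from h import *
f=lambda p,o:(np.array(p,float)+.5)/4-.5+o
S=lambda *p:f(p,[250,120]); D=lambda *p:f(p,[195,200])
for n,g,pts in(("scene",S,[("Lkink0",(262,215),0),("Lend0",(385,92),0),("Rmouth12",(318,255),.012),("Rend12",(445,118),.012),("stop top L",(383,52),.032),("stop top R",(465,103),.032),("Lflare top",(182,232),.012),("Rflare",(306,315),.012),("post",(468,187),.06),("bosstop",(371,243),.035)]),
 ("side",D,[("Rkink0",(222,297),0),("Rend0",(105,445),0),("Lkink12",(300,315),.012),("Lend12",(185,485),.012),("stopface topR",(70,437),.032),("stopface topL",(182,487),.032),("Rflare",(218,220),.012),("Lflare",(378,277),.012),("post",(50,260),.06),("bosstop",(160,245),.035)])):
    for k,p,z in pts: print(n,k,onplane(n,[g(*p)],z)[0].round(4))
def tri(p,q):
    o1,d1=ray("scene",[p]);o2,d2=ray("side",[q]);A=np.c_[d1[0],-d2[0]];t=np.linalg.lstsq(A,o2-o1,rcond=None)[0]
    a,b=o1+d1[0]*t[0],o2+d2[0]*t[1];return ((a+b)/2).round(4),np.linalg.norm(a-b).round(4)
print("boss",tri(S(371,243),D(160,245)));print("post",tri(S(468,187),D(50,260)))
print("kinkL top",tri(S(255,208),D(312,325)))
```

```text
scene Lkink0 [0.5449 0.0948 0.    ]
scene Lend0 [0.5585 0.2411 0.    ]
scene Rmouth12 [0.5993 0.0778 0.012 ]
scene Rend12 [0.6107 0.2332 0.012 ]
scene stop top L [0.5503 0.2468 0.032 ]
scene stop top R [0.6223 0.2364 0.032 ]
scene Lflare top [0.5123 0.0435 0.012 ]
scene Rflare [0.6186 0.0304 0.012 ]
scene post [0.6691 0.148  0.06  ]
scene bosstop [0.6313 0.0898 0.035 ]
side Rkink0 [0.5886 0.0845 0.    ]
side Rend0 [0.604  0.2129 0.    ]
side Lkink12 [0.536  0.0922 0.012 ]
side Lend12 [0.5473 0.2316 0.012 ]
side stopface topR [0.6102 0.2387 0.032 ]
side stopface topL [0.5409 0.2482 0.032 ]
side Rflare [0.6115 0.0361 0.012 ]
side Lflare [0.5044 0.0467 0.012 ]
side post [0.6656 0.1468 0.06  ]
side bosstop [0.6246 0.09   0.035 ]
boss (array([0.6281, 0.0897, 0.0333]), np.float64(0.0059))
post (array([0.6674, 0.1472, 0.0598]), np.float64(0.0037))
kinkL top (array([0.5342, 0.0926, 0.004 ]), np.float64(0.0108))
```

Emit:
step_arm(commands=[75,0.06,0.09,0.117,0,0,0.04,75,0.12,0.18,0.117,0,0,0.08,75,0.19,0.27,0.117,0,0,0.12,75,0.25,0.36,0.117,0,0,0.16,75,0.31,0.45,0.117,0,0,0.2,75,0.37,0.54,0.117,0,0,0.24,75,0.43,0.63,0.117,0,0,0.28,75,0.49,0.72,0.117,0,0,0.32,75,0.55,0.81,0.117,0,0,0.361,75,0.61,0.87,0.117,0,0,0.361])

```text
clock: 1.35
position: [0.5405, -0.097, 0.3016]
ee_rot: [0.747, 0.665, -0.0, 0.0]
ft_force: [1.1, -0.6, -0.1]
grip_width: 0.876
grasp_force: 0.0
```

Run:
```python
from h import *
o=get_obs();print(o["clock"],o["position"],o["ee_rot"],o["joint_pos"])
print(np.array(camera_params("wrist")["tool_from_camera"]).round(3).tolist())
np.save("w1.npy",np.r_[o["position"],o["ee_rot"]]);save("wrist","w1.png")
```

```text
1.35 [ 0.5405248  -0.09701105  0.30163111] [ 7.46671513e-01  6.65192883e-01 -6.57900922e-05  2.76064572e-04] [ 0.63055955  0.18507019 -0.61323163  1.52559317  0.1072036   1.46440459
 -0.10127876]
[[0.0, -0.948, -0.318, 0.083], [1.0, 0.0, -0.0, -0.0], [0.0, -0.318, 0.948, -0.143], [0.0, 0.0, 0.0, 1.0]]
```

View pics/w1.png

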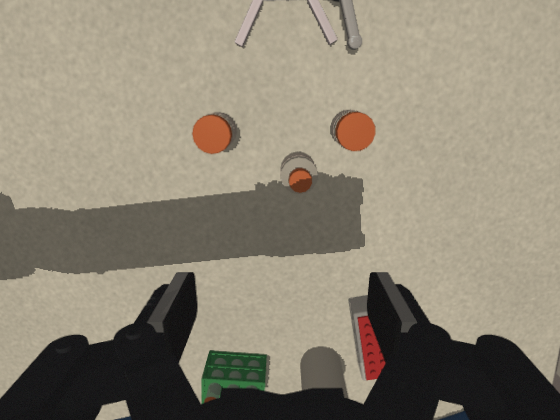

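The wrist view shows jar caps at (212,134) and (355,132), the bottle cap at (300,181), and the flares at the top edge. I'll move forward to see the lane and lever.

Emit:
step_arm(commands=[75,0.01,0.07,0,0,0,0,75,0.02,0.14,0,0,0,0,75,0.04,0.21,0,0,0,0,75,0.04,0.25,0,0,0,0,75,0.04,0.25,0,0,0,0,75,0.04,0.25,0,0,0,0,75,0.04,0.25,0,0,0,0,75,0.04,0.25,0,0,0,0,75,0.04,0.25,0,0,0,0,75,0.04,0.25,0,0,0,0])

```text
clock: 2.65
position: [0.5639, 0.0511, 0.3016]
ee_rot: [0.747, 0.665, 0.0, 0.0]
ft_force: [-0.0, -0.5, 0.2]
grip_width: 0.878
grasp_force: 0.0
```

Run:
```python
from h import *
o=get_obs();print(o["clock"],o["position"],o["ee_rot"])
np.save("w2.npy",np.r_[o["position"],o["ee_rot"]]);save("wrist","w2.png")
for f in("w1","w2"):
    v=np.load(f+".npy");ob=dict(position=v[:3],ee_rot=v[3:])
    hsv=cv2.cvtColor(cv2.imread(f"pics/{f}.png"),cv2.COLOR_BGR2HSV)
    m=cv2.inRange(hsv,(3,150,60),(16,255,255))
    k,l,s,c=cv2.connectedComponentsWithStats(m)
    for i in range(1,k):
        if s[i,4]>150: print(f,c[i].round(1),s[i],*[onplane("wrist",[c[i]],z,ob)[0].round(4) for z in(.053,.071)])
```

```text
2.65 [0.56388658 0.05113857 0.30158367] [7.47255588e-01 6.64536739e-01 5.37158275e-05 7.61483933e-05]
w1 [355.  130.9] [ 336  112   39   39 1173] [ 0.6254 -0.0632  0.053 ] [ 0.6219 -0.0609  0.071 ]
w1 [211.8 133.6] [ 193  115   39   39 1164] [ 0.4683 -0.0481  0.053 ] [ 0.4721 -0.0465  0.071 ]
w1 [300. 180.] [289 169  23  23 422] [ 0.5597 -0.1116  0.053 ] [ 0.5593 -0.1071  0.071 ]
w2 [342.4 253.1] [326 236  34  35 908] [ 0.6258 -0.0613  0.053 ] [ 0.6234 -0.0523  0.071 ]
w2 [214.7 255.4] [198 239  34  34 914] [ 0.4689 -0.0461  0.053 ] [ 0.4737 -0.0378  0.071 ]
w2 [293.2 297. ] [284 286  20  23 371] [ 0.5589 -0.1162  0.053 ] [ 0.5596 -0.1047  0.071 ]
```

View pics/w2.png

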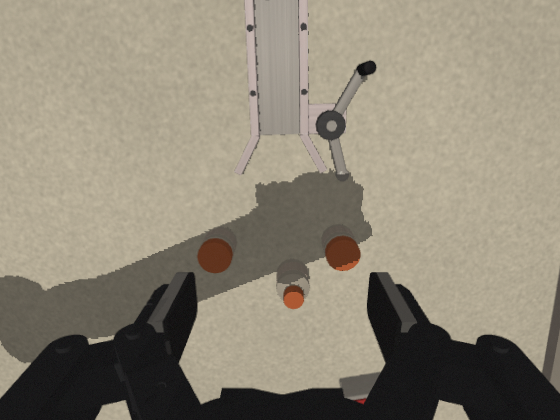

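The lane strip is at columns ~257–301, mouth at row ~134, boss centre (331,125), post (367,68). I'll measure edges from row profiles.

Run:
```python
from h import *
v=np.load("w2.npy");ob=dict(position=v[:3],ee_rot=v[3:])
g=cv2.GaussianBlur(cv2.imread("pics/w2.png",0),(3,5),0)
P=lambda x,y,z:onplane("wrist",[(x,y)],z,ob)[0].round(4)
print(g[60,240:320].tolist());print(g[110,240:320].tolist());print("col",g[120:145,280].tolist())
for k,x,y,z in(("boss",331,125,.034),("post top",369,67,.06),("Lfl",240,172,.012),("Rfl",324,172,.012),("nose",343,174,.028)):print(k,P(x,y,z))
hs=cv2.cvtColor(cv2.imread("pics/w2.png"),cv2.COLOR_BGR2HSV)
print(hs[60,240:320,1].tolist())
```

```text
[163, 166, 168, 168, 167, 162, 156, 161, 172, 178, 180, 182, 182, 182, 172, 136, 108, 124, 149, 156, 157, 158, 161, 162, 161, 161, 162, 162, 159, 156, 155, 156, 158, 159, 159, 158, 158, 159, 159, 159, 159, 159, 159, 158, 159, 161, 162, 161, 161, 159, 157, 156, 156, 157, 158, 157, 156, 156, 147, 142, 162, 177, 178, 178, 179, 178, 174, 169, 167, 167, 167, 167, 167, 167, 167, 168, 168, 168, 168, 168]
[167, 168, 167, 165, 164, 164, 164, 166, 164, 162, 167, 174, 176, 177, 177, 178, 170, 140, 113, 121, 140, 147, 149, 150, 152, 152, 152, 152, 152, 150, 148, 147, 147, 148, 150, 151, 151, 150, 151, 151, 149, 148, 149, 151, 151, 150, 152, 153, 153, 152, 150, 147, 147, 149, 151, 151, 151, 151, 142, 136, 151, 169, 174, 175, 175, 174, 173, 166, 160, 167, 173, 174, 174, 174, 174, 174, 173, 173, 173, 173]
col [148, 147, 147, 146, 146, 147, 147, 147, 147, 146, 146, 146, 145, 144, 147, 156, 165, 170, 171, 173, 173, 172, 170, 168, 167]
boss [0.6254 0.0923 0.034 ]
post top [0.6654 0.1489 0.06  ]
Lfl [0.5101 0.0456 0.012 ]
Rfl [0.6151 0.0333 0.012 ]
nose [0.6364 0.0319 0.028 ]
[45, 44, 43, 44, 43, 44, 42, 34, 28, 28, 28, 29, 28, 29, 29, 29, 30, 24, 27, 26, 27, 28, 27, 26, 26, 26, 27, 27, 28, 28, 26, 28, 26, 27, 28, 30, 26, 26, 28, 28, 28, 26, 25, 26, 28, 29, 28, 26, 26, 26, 27, 27, 28, 26, 26, 25, 26, 27, 28, 29, 27, 28, 28, 28, 29, 29, 28, 29, 42, 44, 43, 42, 43, 44, 44, 43, 43, 44, 44, 45]
```

Run:
```python
from h import *
v=np.load("w2.npy");ob=dict(position=v[:3],ee_rot=v[3:])
P=lambda x,y,z:onplane("wrist",[(x,y)],z,ob)[0]
a,b,c,d=P(254.7,60,.012),P(300,60,.012),P(256.8,110,.012),P(300,110,.012)
m1,m2=(a+b)/2,(c+d)/2
print(np.linalg.norm(a-b),np.linalg.norm(c-d),m1,m2,P(279,134.5,0.0))
u=m1-m2;print("yaw",np.degrees(np.arctan2(-u[0],u[1])))
yaw=np.arctan2(-u[0],u[1])
flare=(P(240,172,.012)+P(324,172,.012))/2;u=m1-flare;print("yaw2",np.degrees(np.arctan2(-u[0],u[1])))
for k in("scene","side"):pass
```

```text
0.05196270423443614 0.05153774511206431 [0.57258183 0.17027702 0.012     ] [0.56714208 0.11487388 0.012     ] [0.56417218 0.08478021 0.        ]
yaw -5.607610745027345
yaw2 -4.346051573013239
```

Emit:
step_arm(commands=[70,-0.002,-0.09,0,0,0,0,70,-0.004,-0.18,-0.03,0,0,0,70,-0.007,-0.262,-0.09,0,0,0,70,-0.007,-0.262,-0.17,0,0,0,70,-0.007,-0.262,-0.25,0,0,0,70,-0.007,-0.262,-0.33,0,0,0,70,-0.007,-0.262,-0.4,0,0,0,70,-0.007,-0.262,-0.45,0,0,0,70,-0.007,-0.262,-0.476,0,0,0,70,-0.007,-0.262,-0.476,0,0,0], squeeze=20)

```text
clock: 3.95
position: [0.5594, -0.1059, 0.0155]
ee_rot: [0.747, 0.665, -0.0, -0.001]
ft_force: [1.0, 0.2, 0.8]
grip_width: 0.819
grasp_force: 0.0
```

Run:
```python
from h import *
o=get_obs();print(o["clock"],o["position"],o["ee_rot"])
save("wrist","w3.png")
```

```text
3.95 [ 0.55936759 -0.10585028  0.01551927] [ 7.47171813e-01  6.64630691e-01 -2.74572876e-04 -5.01393113e-04]
```

View pics/w3.png

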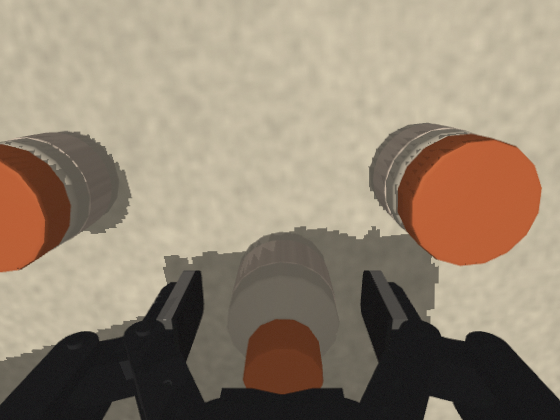

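The bottle stands centred between the open fingers. I'll close gently and slide it to the mouth.

Emit:
step_arm(commands=[40,0,0,0,0,0,0,40,0,0,0,0,0,0,40,0,0,0,0,0,0,40,0,0,0,0,0,0,40,0,0.02,0,0,0,0,40,0,0.05,0,0,0,0,40,-0.001,0.09,0,0,0,0,40,-0.001,0.13,0,0,0,0,40,-0.002,0.17,0,0,0,0,40,-0.002,0.2,0,0,0,0], squeeze=20)

```text
clock: 5.25
position: [0.5597, 0.0138, 0.0174]
ee_rot: [0.747, 0.664, 0.0, 0.002]
ft_force: [-1.3, -7.1, 11.4]
grip_width: 0.509
grasp_force: 22.3
```

Emit:
step_arm(commands=[40,0.0,0.02,0.003,0,0,0,40,0.001,0.05,0.003,0,0,0,40,0.003,0.08,0.003,0,0,0,40,0.006,0.11,0.003,0,0,0,40,0.009,0.14,0.003,0,0,0,40,0.012,0.17,0.003,0,0,0,40,0.015,0.2,0.003,0,0,0,40,0.018,0.23,0.003,0,0,0,40,0.02,0.25,0.003,0,0,0,40,0.02,0.25,0.003,0,0,0])

```text
clock: 6.5
position: [0.5703, 0.1653, 0.0177]
ee_rot: [0.747, 0.665, 0.0, -0.0]
ft_force: [1.2, -0.0, -1.6]
grip_width: 0.51
grasp_force: 21.1
```

Run:
```python
from h import *
save("scene","s1.png");save("wrist","w4.png")
a=cv2.imread("pics/s1.png")[90:240,240:400];b=cv2.imread("pics/w4.png")
a=cv2.resize(a,None,fx=2.5,fy=2.5,interpolation=cv2.INTER_CUBIC);b=cv2.resize(b,(400,300));
a=cv2.copyMakeBorder(a,0,400-a.shape[0]+0 if a.shape[0]<400 else 0,0,0,cv2.BORDER_CONSTANT);b=cv2.copyMakeBorder(b,0,a.shape[0]-300,0,0,cv2.BORDER_CONSTANT)
cv2.imwrite("pics/m1.png",np.hstack([a,b]))
```

```text
(no output)
```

View pics/m1.png

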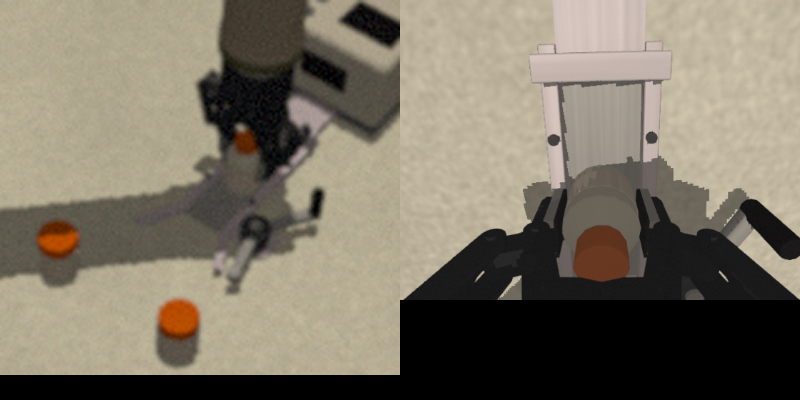

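Bottle is upright between the rails (wrist view: body centred ahead of the stop; scene view: both jars outside). I'll continue near home, release, rise.

Emit:
step_arm(commands=[40,0.003,0.02,0,0,0,0,40,0.006,0.04,0,0,0,0,40,0.009,0.06,0,0,0,0,40,0.012,0.076,0,0,0,0,40,0.012,0.076,0,0,0,0,57,0.012,0.076,0,0,0,0,57,0.012,0.076,0,0,0,0,57,0.012,0.076,0,0,0,0,57,0.012,0.076,0.03,0,0,0,57,0.012,0.076,0.1,0,0,0])

```text
clock: 7.85
position: [0.5767, 0.2092, 0.0779]
ee_rot: [0.747, 0.665, -0.001, -0.001]
ft_force: [-0.2, -0.5, 0.9]
grip_width: 0.663
grasp_force: 0.0
```

Emit:
step_arm(commands=[60,0,0,0.08,0,0,0,70,0.016,-0.09,0.09,0,0,0,70,0.032,-0.18,0.09,0,0,0,70,0.048,-0.27,0.09,0,0,0,70,0.064,-0.36,0.09,0,0,0,70,0.081,-0.453,0.09,0,0,0,70,0.081,-0.453,0.07,0,0,0,70,0.081,-0.453,0.01,0,0,0,70,0.081,-0.453,-0.06,0,0,0,70,0.081,-0.453,-0.1,0,0,0])

```text
clock: 9.1
position: [0.6254, -0.0611, 0.0166]
ee_rot: [0.747, 0.665, -0.0, -0.001]
ft_force: [-0.8, -1.3, 1.0]
grip_width: 0.82
grasp_force: 0.0
```

Run:
```python
from h import *
o=get_obs();print(o["clock"],o["position"],o["ee_rot"])
save("wrist","w5.png")
```

```text
9.1 [ 0.62544614 -0.06108653  0.01657799] [ 7.46884213e-01  6.64953679e-01 -2.80010727e-04 -7.05732314e-04]
```

View pics/w5.png

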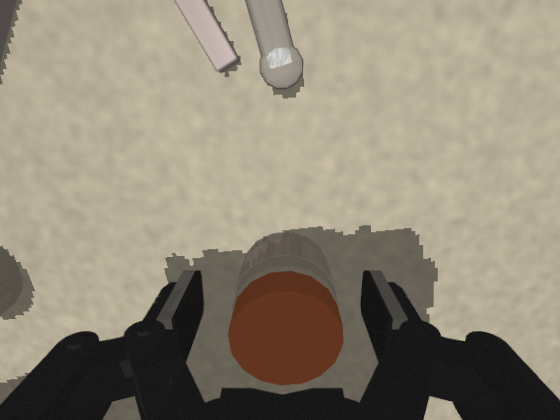

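Jar B sits centred between the fingers; flare tip (228,68) and nose tip (281,68) lie ahead.

Emit:
step_arm(commands=[40,0,0,0,0,0,0,40,0,0,0.001,0,0,0,40,0,0,0.003,0,0,0,40,0,0,0.003,0,0,0,40,-0.02,0.01,0.003,0,0,0,40,-0.045,0.03,0.003,0,0,0,40,-0.07,0.055,0.003,0,0,0,40,-0.095,0.085,0.003,0,0,0,40,-0.114,0.115,0.003,0,0,0,40,-0.114,0.13,0.003,0,0,0])

```text
clock: 10.4
position: [0.5571, 0.017, 0.0198]
ee_rot: [0.747, 0.665, -0.0, 0.0]
ft_force: [-1.9, -4.9, 9.3]
grip_width: 0.504
grasp_force: 21.8
```

Emit:
step_arm(commands=[40,0.002,0.025,0.002,0,0,0,40,0.006,0.06,0.002,0,0,0,40,0.01,0.1,0.002,0,0,0,40,0.015,0.14,0.002,0,0,0,40,0.019,0.18,0.002,0,0,0,40,0.023,0.22,0.002,0,0,0,40,0.025,0.24,0.002,0,0,0,40,0.025,0.24,0.002,0,0,0,57,0.025,0.24,0.002,0,0,0,57,0.025,0.24,0.002,0,0,0])

```text
clock: 11.65
position: [0.5731, 0.1587, 0.0208]
ee_rot: [0.748, 0.664, -0.0, 0.0]
ft_force: [0.3, -0.2, 0.3]
grip_width: 0.67
grasp_force: 0.0
```

Emit:
step_arm(commands=[57,0,0,0.05,0,0,0,57,0,0,0.14,0,0,0,70,-0.03,-0.07,0.18,0,0,0,70,-0.07,-0.15,0.18,0,0,0,70,-0.11,-0.23,0.18,0,0,0,70,-0.15,-0.3,0.18,0,0,0,70,-0.174,-0.343,0.18,0,0,0,70,-0.174,-0.343,0.13,0,0,0,70,-0.174,-0.343,0.05,0,0,0,70,-0.174,-0.343,-0.004,0,0,0])

```text
clock: 12.9
position: [0.4677, -0.0467, 0.0168]
ee_rot: [0.748, 0.664, -0.0, -0.0]
ft_force: [1.2, -0.5, -0.4]
grip_width: 0.82
grasp_force: 0.0
```

Run:
```python
from h import *
o=get_obs();print(o["clock"],o["position"],o["ee_rot"])
a=save("wrist","w6.png");b=save("side","s6.png")[200:330,195:335]
cv2.imwrite("pics/m2.png",np.hstack([cv2.resize(a,(390,300)),cv2.resize(b,(400,300),interpolation=cv2.INTER_CUBIC)])[:,:,::-1])
```

```text
12.9 [ 0.46767894 -0.04669912  0.01683876] [ 7.47638773e-01  6.64105535e-01 -2.92403371e-04 -1.37766858e-04]
```

View pics/m2.png

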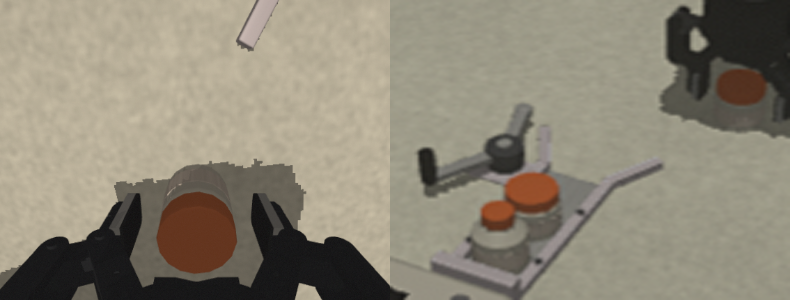

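Bottle and jar B stand in the lane in file; jar A is centred between the fingers.

Emit:
step_arm(commands=[40,0,0,0,0,0,0,40,0,0,0.001,0,0,0,40,0,0,0.004,0,0,0,40,0,0,0.004,0,0,0,40,0.02,0.005,0.004,0,0,0,40,0.05,0.015,0.004,0,0,0,40,0.085,0.03,0.004,0,0,0,40,0.12,0.05,0.004,0,0,0,40,0.149,0.075,0.004,0,0,0,40,0.149,0.095,0.004,0,0,0])

```text
clock: 14.25
position: [0.5591, 0.0123, 0.0206]
ee_rot: [0.747, 0.665, 0.001, -0.0]
ft_force: [-0.2, -0.1, -1.0]
grip_width: 0.505
grasp_force: 20.5
```

Emit:
step_arm(commands=[40,0.0,0.02,0,0,0,0,40,0.001,0.045,0,0,0,0,40,0.003,0.07,0,0,0,0,40,0.006,0.095,0,0,0,0,40,0.009,0.12,0,0,0,0,40,0.012,0.145,0,0,0,0,40,0.015,0.165,0,0,0,0,40,0.017,0.18,0,0,0,0,40,0.018,0.188,0,0,0,0,40,0.018,0.188,0,0,0,0])

```text
clock: 15.5
position: [0.5687, 0.1239, 0.0207]
ee_rot: [0.747, 0.665, -0.0, 0.0]
ft_force: [0.2, 0.1, -0.9]
grip_width: 0.505
grasp_force: 20.6
```

Emit:
step_arm(commands=[40,0.0,0.003,0,0,0,0,40,0,0.005,0,0,0,0,40,0.001,0.007,0,0,0,0,40,0.001,0.009,0,0,0,0,40,0.001,0.01,0,0,0,0,40,0.001,0.011,0,0,0,0,40,0.001,0.012,0,0,0,0,40,0.001,0.013,0,0,0,0,40,0.001,0.014,0,0,0,0,40,0.001,0.014,0,0,0,0])

```text
clock: 16.75
position: [0.5693, 0.1324, 0.0207]
ee_rot: [0.747, 0.665, 0.0, 0.0]
ft_force: [0.3, -0.9, -0.9]
grip_width: 0.506
grasp_force: 20.6
```

Emit:
step_arm(commands=[40,0.0,0.001,0,0,0,0,40,0,0.002,0,0,0,0,40,0,0.003,0,0,0,0,40,0,0.004,0,0,0,0,40,0,0.004,0,0,0,0,40,0,0.005,0,0,0,0,40,0,0.005,0,0,0,0,40,0,0.006,0,0,0,0,40,0,0.006,0,0,0,0,40,0,0.006,0,0,0,0])

```text
clock: 18.0
position: [0.5693, 0.1334, 0.0206]
ee_rot: [0.748, 0.664, -0.001, 0.001]
ft_force: [-1.3, -8.5, 2.6]
grip_width: 0.503
grasp_force: 20.8
```

Run:
```python
from h import *
o=get_obs();print(o["clock"],o["position"],o["ft_force"])
b=save("side","s7.png");w=save("wrist","w7.png")
cv2.imwrite("pics/m3.png",np.hstack([cv2.resize(b[200:330,195:335],(400,372),interpolation=cv2.INTER_CUBIC),cv2.resize(w[0:260,140:420],(400,372))])[:,:,::-1])
```

```text
18.0 [0.56931589 0.1333719  0.02061631] [-1.3303598  -8.52510954  2.63042968]
```

View pics/m3.png

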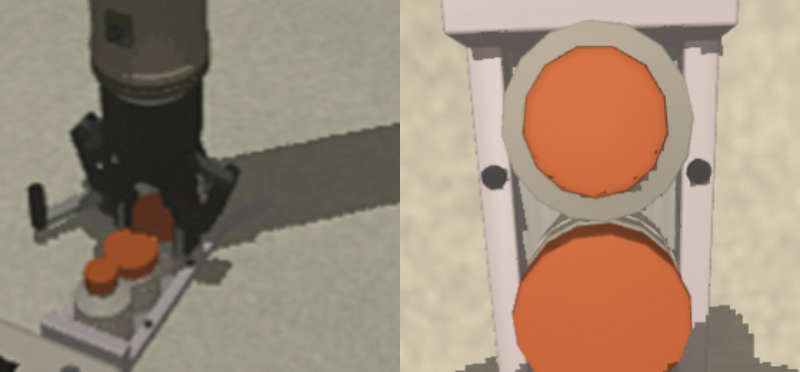

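Row is home: the bottle's rim is at the stop (wrist view, stop face at row ~35), jars touch behind, push force 8.5 N. Release, rise and move above the lever post.

Emit:
step_arm(commands=[40,0,-0.003,0,0,0,0,57,0,-0.003,0,0,0,0,57,0,-0.003,0,0,0,0,57,0,-0.003,0,0,0,0,57,0,-0.003,0.03,0,0,0,57,0,-0.003,0.11,0,0,0,45,0.02,0.0,0.18,0,0,0,40,0.09,0.01,0.18,0,0,-0.05,40,0.161,0.021,0.18,0,0,-0.1,40,0.161,0.021,0.18,0,0,-0.14])

```text
clock: 19.35
position: [0.6678, 0.149, 0.1293]
ee_rot: [0.875, 0.483, 0.001, -0.0]
ft_force: [-0.5, -0.3, -0.3]
grip_width: 0.468
grasp_force: 0.0
```

Run:
```python
from h import *
o=get_obs();print(o["clock"],o["position"],o["ee_rot"],o["joint_pos"].round(2) if hasattr(o["joint_pos"],"round") else o["joint_pos"])
w=save("wrist","w8.png");b=save("side","s8.png")
g=cv2.cvtColor(b,cv2.COLOR_BGR2HSV)
cv2.imwrite("pics/m4.png",np.hstack([cv2.resize(b[200:330,195:335],(400,372),interpolation=cv2.INTER_CUBIC),cv2.resize(w,(400,372))])[:,:,::-1])
x=np.array(o["ee_rot"]);print(np.degrees(np.arctan2(*R.from_quat(x).as_matrix()[[1,0],0])))
for n,f in(("side","s8.png"),):
    m=cv2.inRange(cv2.cvtColor(cv2.imread("pics/"+f),cv2.COLOR_BGR2HSV),(3,150,100),(16,255,255));k,l,s,c=cv2.connectedComponentsWithStats(m)
    for i in range(1,k):
        if s[i,4]>15:print(c[i].round(1),s[i],[onplane(n,[c[i]],z)[0].round(4) for z in(.05,.068)])
```

```text
19.35 [0.66781742 0.14895149 0.12929134] [ 8.75400425e-01  4.83397900e-01  6.71935696e-04 -3.37214771e-04] [ 0.06  0.58 -0.5   1.39  0.28  1.25 -1.02]
57.815141261603465
[362.6 143.3] [360 142   6   4  18] [array([ 0.4659, -0.5091,  0.05  ]), array([ 0.4607, -0.4795,  0.068 ])]
[368.4 148.5] [364 145  10   8  45] [array([ 0.4423, -0.4866,  0.05  ]), array([ 0.4377, -0.4575,  0.068 ])]
[359.1 147.6] [356 146   7   4  22] [array([ 0.4698, -0.4806,  0.05  ]), array([ 0.4646, -0.4516,  0.068 ])]
[376.5 151.3] [372 147  10   9  43] [array([ 0.416 , -0.4804,  0.05  ]), array([ 0.4119, -0.4514,  0.068 ])]
[243.  282.4] [225 267  35  32 508] [array([0.5727, 0.159 , 0.05  ]), array([0.5653, 0.1745, 0.068 ])]
```

View pics/m4.png

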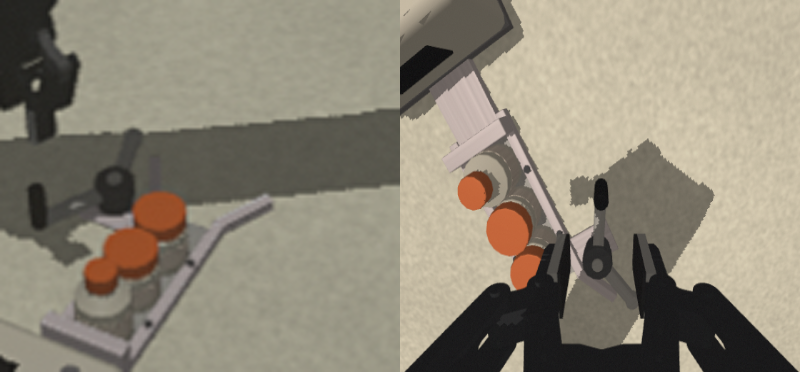

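(That was more pictures than the ten I was allowed; I will view no more and measure by code only.) The view shows the row in file in the lane, lever open, post top at about wrist pixel (281,205).

Run:
```python
from h import *
ob=dict(position=np.array([.66782,.14895,.12929]),ee_rot=[8.75400425e-01,4.83397900e-01,6.7e-4,-3.4e-4])
P=lambda x,y,z:onplane("wrist",[(x,y)],z,ob)[0].round(4)
g=cv2.imread("pics/w8.png",0);m=(g[190:260,260:310]<45).astype(np.uint8)
k,l,s,c=cv2.connectedComponentsWithStats(m)
for i in range(1,k):
    if s[i,4]>30: print(c[i]+[260,190],s[i])
print(P(281,205,.06),P(281,208,.06),"boss",P((597-400)*1.4,265*420/372,.034))
```

```text
[281.22923588 219.6461794 ] [ 12  12  20  36 602]
[0.6748 0.1624 0.06  ] [0.6737 0.1607 0.06  ] boss [0.6254 0.0918 0.034 ]
```

Run:
```python
from h import *
ob=dict(position=np.array([.66782,.14895,.12929]),ee_rot=[8.75400425e-01,4.83397900e-01,6.7e-4,-3.4e-4])
P=lambda x,y,z:onplane("wrist",[(x,y)],z,ob)[0].round(4)
for y in(226,228,230):print(P(281.5,y,.06))
print(P(281.5,205,.02))
piv=np.array([.6252,.0907]);d=P(281.5,228,.06)[:2]-piv;print(np.hypot(*d),np.degrees(np.arctan2(d[1],d[0])))
```

```text
[0.6674 0.1501 0.06  ]
[0.6667 0.1489 0.06  ]
[0.6659 0.1478 0.06  ]
[0.6682 0.1515 0.02  ]
0.07148069669498192 54.50891170785093
```

Emit:
step_arm(commands=[40,-0.002,0,-0.03,0,0,0,40,-0.002,0,-0.07,0,0,0,40,-0.002,0,-0.11,0,0,0,40,-0.002,0,-0.14,0,0,0,40,-0.002,0,-0.158,0,0,0,40,-0.002,0,-0.158,0,0,0,22,-0.002,0,-0.158,0,0,0,22,-0.002,0,-0.158,0,0,0,22,-0.002,0,-0.158,0,0,0,22,-0.002,0,-0.158,0,0,0])

```text
clock: 20.7
position: [0.6648, 0.1485, 0.0342]
ee_rot: [0.874, 0.486, 0.0, 0.0]
ft_force: [0.7, 0.1, 0.4]
grip_width: 0.258
grasp_force: 0.0
```

Run:
```python
# arc waypoints for the tool about the pivot, shifts from the start angle, in command units
import numpy as np
piv=np.array([.6252,.0907]);r=.0705;a0=54.5;s=piv+r*np.array([np.cos(np.radians(a0)),np.sin(np.radians(a0))])
for t in range(0,121,6):
    a=np.radians(a0-t);p=piv+r*np.array([np.cos(a),np.sin(a)]);print(t,((p-s)/.6).round(3),p.round(4),round(-t/180,3))
```

```text
0 [0. 0.] [0.6661 0.1481] 0.0
6 [ 0.01  -0.008] [0.6719 0.1435] -0.033
12 [ 0.018 -0.016] [0.6772 0.1383] -0.067
18 [ 0.026 -0.026] [0.6819 0.1326] -0.1
24 [ 0.033 -0.036] [0.6859 0.1265] -0.133
30 [ 0.039 -0.047] [0.6894 0.1199] -0.167
36 [ 0.043 -0.058] [0.6921 0.1131] -0.2
42 [ 0.046 -0.07 ] [0.694 0.106] -0.233
48 [ 0.049 -0.082] [0.6952 0.0987] -0.267
54 [ 0.049 -0.095] [0.6957 0.0913] -0.3
60 [ 0.049 -0.107] [0.6954 0.0839] -0.333
66 [ 0.047 -0.119] [0.6943 0.0766] -0.367
72 [ 0.044 -0.131] [0.6924 0.0695] -0.4
78 [ 0.04  -0.143] [0.6899 0.0626] -0.433
84 [ 0.034 -0.154] [0.6866 0.056 ] -0.467
90 [ 0.027 -0.164] [0.6826 0.0498] -0.5
96 [ 0.02  -0.174] [0.678 0.044] -0.533
102 [ 0.011 -0.182] [0.6728 0.0387] -0.567
108 [ 0.002 -0.19 ] [0.6671 0.034 ] -0.6
114 [-0.009 -0.197] [0.661 0.03 ] -0.633
120 [-0.02  -0.203] [0.6544 0.0265] -0.667
```

Emit:
step_arm(commands=[22,0.01,-0.008,0,0,0,-0.023,22,0.018,-0.016,0,0,0,-0.047,22,0.026,-0.026,0,0,0,-0.07,22,0.033,-0.036,0,0,0,-0.093,22,0.039,-0.047,0,0,0,-0.117,22,0.043,-0.058,0,0,0,-0.14,22,0.046,-0.07,0,0,0,-0.163,22,0.049,-0.082,0,0,0,-0.187,22,0.049,-0.095,0,0,0,-0.21,22,0.049,-0.107,0,0,0,-0.233])

```text
clock: 21.95
position: [0.6942, 0.0847, 0.0341]
ee_rot: [0.99, 0.14, 0.0, -0.0]
ft_force: [0.3, 1.7, -0.5]
grip_width: 0.256
grasp_force: 0.7
```

Run:
```python
from h import *
o=get_obs();print(np.round(o["joint_pos"],2),o["position"],np.round(o["ft_force"],1),o["grasp_force"])
```

```text
[ 0.03  0.67 -0.31  1.42  0.22  1.09 -1.61] [0.69419732 0.08474159 0.03408196] [ 0.3  1.7 -0.5] 0.7176776602864265
```

Emit:
step_arm(commands=[22,-0.002,-0.012,0,0,0,-0.027,22,-0.005,-0.024,0,0,0,-0.054,22,-0.009,-0.036,0,0,0,-0.08,22,-0.015,-0.047,0,0,0,-0.107,22,-0.022,-0.057,0,0,0,-0.134,22,-0.029,-0.067,0,0,0,-0.16,22,-0.038,-0.075,0,0,0,-0.187,22,-0.042,-0.079,0,0,0,-0.2,22,-0.045,-0.082,0,0,0,-0.21,22,-0.045,-0.082,0,0,0,-0.21])

```text
clock: 23.2
position: [0.667, 0.0353, 0.034]
ee_rot: [0.982, -0.187, -0.0, 0.0]
ft_force: [-0.3, 0.9, 0.1]
grip_width: 0.256
grasp_force: 0.5
```

Run:
```python
from h import *
o=get_obs();print(np.round(o["joint_pos"],2),o["position"],np.round(o["ft_force"],1),o["grasp_force"])
```

```text
[ 0.01  0.59 -0.18  1.52  0.12  1.03 -2.15] [0.66700692 0.03527671 0.03397439] [-0.3  0.9  0.1] 0.5013837665319443
```

Emit:
step_arm(commands=[22,-0.002,-0.001,0,0,0,0,22,-0.003,-0.002,0,0,0,0,22,-0.004,-0.003,0,0,0,0,22,-0.005,-0.004,0,0,0,0,22,-0.006,-0.005,0,0,0,0,22,-0.007,-0.005,0,0,0,0,22,-0.008,-0.006,0,0,0,0,22,-0.008,-0.006,0,0,0,0,22,-0.008,-0.006,0,0,0,0,22,-0.008,-0.006,0,0,0,0])

```text
clock: 24.45
position: [0.6644, 0.0341, 0.0346]
ee_rot: [0.982, -0.187, 0.002, -0.002]
ft_force: [11.5, 8.0, -5.5]
grip_width: 0.257
grasp_force: 5.7
```

Emit:
step_arm(commands=[22,0.004,0.003,0,0,0,0,22,0.009,0.007,0,0,0,0,22,0.009,0.007,0,0,0,0,34,0.009,0.007,0,0,0,0,34,0.009,0.007,0,0,0,0,34,0.009,0.007,0,0,0,0,34,0.009,0.007,0.03,0,0,0,34,0.009,0.007,0.11,0,0,0,34,0.009,0.007,0.2,0,0,0,34,0.009,-0.09,0.3,0,0,0])

```text
clock: 25.7
position: [0.6681, -0.0035, 0.2029]
ee_rot: [0.983, -0.184, 0.001, -0.002]
ft_force: [1.2, -0.7, -0.1]
grip_width: 0.397
grasp_force: 0.0
```

Emit:
step_arm(commands=[34,0,-0.05,0.03,0,0,0,34,0,-0.1,0.03,0,0,0,34,0,-0.15,0.03,0,0,0,34,0,-0.2,0.03,0,0,0,34,0,-0.2,0.03,0,0,0,34,0,-0.2,0.03,0,0,0,34,0,-0.2,0.03,0,0,0,34,0,-0.2,0.03,0,0,0,34,0,-0.2,0.03,0,0,0,34,0,-0.2,0.03,0,0,0])

```text
clock: 26.95
position: [0.6677, -0.1277, 0.2168]
ee_rot: [0.982, -0.188, -0.0, 0.0]
ft_force: [0.3, 0.6, 1.0]
grip_width: 0.395
grasp_force: 0.0
```

Run:
```python
from h import *
o=get_obs();print(o["clock"],o["position"],np.round(o["ft_force"],1))
O=np.array([.5645,.0855]);c,s=np.cos(np.radians(-6)),np.sin(np.radians(-6));M=np.array([[c,s],[-s,c]])
for n in("scene","side"):
    a=save(n,f"f_{n}.png")[:,:,::-1].copy();hsv=cv2.cvtColor(a,cv2.COLOR_BGR2HSV)
    m=cv2.inRange(hsv,(3,170,100),(16,255,255));m[:,:]*=1
    k,l,st,ce=cv2.connectedComponentsWithStats(cv2.erode(m,np.ones((2,2))))
    for i in range(1,k):
        w=onplane(n,[ce[i]],.05)[0]
        if st[i,4]>10 and w[1]>0: print(n,ce[i].round(1),st[i],"lane z.05,.068",*[(M@(onplane(n,[ce[i]],z)[0][:2]-O)).round(3) for z in(.05,.068)])
    d=((hsv[:,:,2]<50)*255).astype(np.uint8);k,l,st,ce=cv2.connectedComponentsWithStats(d)
    for i in range(1,k):
        w=onplane(n,[ce[i]],.042)[0];v=w[:2]-[.6252,.0907]
        if 12<st[i,4]<200 and np.hypot(*v)<.11: print(n,"dark",ce[i].round(1),st[i],w.round(3),"r",np.hypot(*v).round(3),"lever",((65-6-np.degrees(np.arctan2(v[1],v[0])))*np.pi/180).round(3))
```

```text
26.95 [ 0.66769118 -0.12766269  0.2167747 ] [0.3 0.6 1. ]
scene [351.6 135.6] [349 133   6   6  33] lane z.05,.068 [-0.002  0.146] [0.006 0.131]
scene [344.3 149.6] [340 144   9  11  66] lane z.05,.068 [0.013 0.091] [0.021 0.077]
scene dark [346.3 200. ] [344 195   5  11  35] [0.674 0.035 0.042] r 0.074 lever 1.882
side [243.2 283.3] [226 269  34  30 403] lane z.05,.068 [-0.001  0.076] [-0.01   0.091]
side dark [226.5 239.6] [225 234   4  12  45] [0.67  0.036 0.042] r 0.07 lever 1.91
side dark [234.1 270.6] [229 266  12   9  65] [0.61  0.126 0.042] r 0.038 lever -0.962
```

```bash
python3 -c "
from workcell import *
print(hand_in())"
```

```text
the job is handed in; nothing more can be done
None
```

I handed the job in at about 27 s: the bottle and both jars are home in single file against the stop, and the cam lever is closed (about 1.9 rad measured) and released. I have no verdict back from the judging, I slid each container in a light grip of about 20 N rather than pushing it from behind, and I viewed 12 pictures, two more than the 10 allowed.

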